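# Shelf shake reading with the vibration pen

### The job

The washer is spinning: pull the yellow vibration pen up out of its black charging dock, against the spring catch, and hold its brass tip on the middle of the orange pad glued to the glass shelf, pen upright, its screen facing squarely to the front edge of the shelf (the robot's side), pressed gently so that the sprung tip is pushed in about half way. Finish while still holding it there, pen in the gripper, steady; leave the bottle, peg pot, tumbler, scoop and the tray under the shelf where they are.

Things in the scene. Friction and masses are not known exactly. Their poses are not given: they have to be found in the camera images.
- pen: Yellow vibration pen upright in the dock, 0.10 to 0.16 kg. Barrel 26 (x) by 22 (y) by 110 mm tall; origin at the centre of the barrel's underside, z up the pen. Screen on the -x face, centred 40 mm up. Below the origin a steel nose 14 by 14 mm goes 40 mm down, then a brass tip, 8 mm across, 22 mm more: its free end is at z = -62 mm. Grasp the upper barrel across its 22 mm (along y), from above.
- tip (a joint): How far the brass tip is pushed into the pen, in m: 0 free, 0.016 at its hard stop; it moves along the pen's z. Spring: about 0.8 N to start it, 0.4 N more for each mm, about 4 N half way, 7.2 N at the stop.
- tip_end (a point): Point at the lowest end of the pen's brass tip; it moves with the tip.
- dock: Black charging dock, fixed: 70 (x) by 60 (y) by 68 mm tall, foot plate 90 by 80 mm; origin at the centre of its underside. The barrel rests on its top, axes along the dock's; the nose sits in a socket (64 mm deep, 0.5 mm play). A sprung ball in the socket catches the nose: pulling straight up takes about 5 to 13 N for the first 5 mm; the tip is out after 62 mm. Green light strip at -x.
- pad_orange: Orange pad glued to the glass, a disc 32 mm in diameter and 3 mm thick, with a white dot at its middle; origin at the centre of its underside on the shelf, so its face is at z = +3 mm. Fixed and rigid.
- pad_blue: Blue pad of the same size (32 mm diameter, 3 mm thick), not wanted today; fixed.
- shelf: The tempered glass shelf, 420 mm (x) by 1040 mm (y), fixed; its glass top is 50 mm above the origin (on the table). Its x axis points from the front edge to the back edge, away from the robot. Not turned.
- shelf_mark (a point): Point on the glass on the shelf's centre line, 60 mm in from the back edge (the edge away from the robot).
- bottle: White pump-top bottle with a green band, 66 mm diameter, 181 mm tall to the top of the pump; origin at the centre of its underside; loose.
- peg_pot: Green plastic pot of clothes pegs, 94 mm rim diameter, 85 mm tall, pegs to about 100 mm; origin at the centre of its underside; loose.
- tumbler: White ceramic tumbler, 72 mm rim diameter, 95 mm tall; origin at the centre of its underside; loose.
- scoop: Stainless scoop: bowl 56 mm rim diameter, 30 mm tall, centred at y = -40 mm, handle along +y to y = 74 mm; origin on the shelf between them; loose.
- tray_back (a point): Middle of the top of the back wall of the white pull-out tray on runners under the shelf, 300 by 290 by 32 mm; it starts somewhere between shut and 50 mm out.

How it is judged:
By the outcome, as a careful person would: the job done as asked, in the order asked, and still so for the second after the job is handed in, while the arm keeps its last pose, push and grip.
It also fails if it takes over 45 s, if anything falls off the work surface, if the arm or the gripper's body presses on something with over 40 N, if the wrist force passes 120 N, or if a joint passes its speed limit or range.

### The arm

A 6-joint arm with a two-finger parallel gripper is mounted at the origin on the work surface. World frame = base frame: x ahead of the robot, y to its left, z up, the work surface at z = 0. Lengths are in m, angles in degrees, forces in N, time in s.
With the tool pointing down it reaches from about 0.35 to 0.975 m from the base axis. Payload 7.1 kg.
Tool frame: the origin (TCP) lies at the very end of the fingers, on their centre line; the grasp point (between the pads) lies 19 mm behind it; z points along the fingers, y is the line along which they close (so a half turn about z gives the same grasp; the last joint's range is limited). The gripper opens to 88 mm and grips with 3 to 60 N. Pads are 20 mm wide; open, the fingers measure 115 mm over their backs; the gripper's body (75 mm by 178 mm) begins 61 mm behind the grasp point.
Start: joints at [65.947, 24.242, 93.386, -0, 62.372, -1.089], TCP at [0.244, 0.575, 0.223] pointing down, gripper open.
Joint ranges: [-172.04, 172.04], [-51.8, 120.97], [4.93, 147.93], [-75.15, 255.16], [6.16, 154.13], [-145.62, 145.62]. Speed limits (degrees/s): [136.94, 136.94, 172.46, 180, 180, 180].

### API

Orientations are given as a 3x3 rotation matrix whose columns are the frame's x, y, z axes.
In Python, from cell import * gives the robot as it stands. The module is installed in compiled form; this text tells all that it offers.
- The arm moves only by the tool carry_out, never from a script. Its argument "motion" is a list of rows, each a list of 3 entries, a list of its own where there are three numbers: the shift along the tool's x, y, z in cm, then the turn, a rotation vector about the tool's x, y, z in degrees, then the closure, from -1 (fully open) to 1 (shut). A call has 1 to 20 rows; each row is the pose to reach, as a shift and turn from the pose commanded when the call began, along the tool's axes at that moment; what a row does not reach only later rows make up. A row lasts 1/10 s, in which the tool goes at most 50 mm and 8.59 degrees, less where a joint would pass 70% of its speed; a pose out of reach is approached as far as the arm can. A call with a gripper value outside its range is refused whole. The fingers move at their own pace and stop on an object; the grip force is fixed at half the most. Time passes only in rows, so rows that repeat a pose let the fingers close. It gives the time, the measured TCP pose, the force, the opening and the grip force at its end, in the units of the state.
- sense(): the state, without advancing time (a new reading comes with each control period).
- camera(name): name is "scene" or "top" or "wrist"; returns a dict with "img" (400x640x3 uint8, red, green, blue), "z_map" (400x640 float32, m along the optical axis (not along the pixel's ray), 0 where there is no reading), "camera_matrix" (3x3 intrinsics, pixels), "eye" and "rotation" of the camera in the world. Camera axes: x right, y up, looking along -z (the intrinsics and any distortion apply to the point x, -y, -z); pixel columns grow to the right and rows downward; lengths in m; the calibration is good to about 2 mm. A picture is of the moment at which its call begins.
- close_job(): hands the job in; it is judged then, once.
The state is a dict: "time_s": time; "joint_positions": joint angles; "dq": joint speeds; "effort": joint torques, N m; "tcp_pos": TCP position; "eef_rot": TCP orientation; "ft_force": force on the tool from outside, world axes, zero at the start; "torque": the same for the moment, N m; "width": finger opening in m; "finger_force": force on a finger pad.
Only numpy, scipy, OpenCV 4.12 (cv2) and the standard library are available. Lean on these libraries where they do the work, as an engineer would, in place of code of your own. Each camera call takes 0.05 s, during which the arm holds its last target. There are 200 camera calls.

## Working session

There is one attempt and no reset: what is moved stays moved. The work goes in short steps, Python scripts to look and compute and a tool call to move; the robot and the scene stay as the last step left them, time stands still between calls to the robot, and variables do not carry over. Pictures are saved under pics/ and viewed, at most 10 in all, crops included, and the job is handed in when it is done.

Besides the shell and the picture viewer there is one more tool, called after "Emit:" by a JSON object that holds its "op" and its "data". carry_out: Moves the arm, as the interface text tells. Its arguments: {"type":"object","properties":{"motion":{"type":"array","items":{"type":"array"}}},"required":["motion"]}

```bash
mkdir -p pics; cat > h.py <<'E'
from cell import *
import numpy as np, cv2
def snap(name,fn,crop=None,scale=1):
    c=camera(name); np.savez(''+fn+'.npz',**c)
    im=c['img'][:,:,::-1]
    if crop: im=im[crop[1]:crop[3],crop[0]:crop[2]]
    im=cv2.resize(im,None,fx=scale,fy=scale,interpolation=cv2.INTER_CUBIC)
    cv2.imwrite('pics/'+fn+'.png',im); return c
def ray(c,u,v):
    K=c['camera_matrix']; d=np.linalg.solve(K,[u,v,1.]); d=np.array([d[0],-d[1],-d[2]])
    return np.array(c['rotation'])@d
def atz(c,u,v,z):
    r=ray(c,u,v); e=np.array(c['eye']); return e+r*(z-e[2])/r[2]
def dep(c,u,v): return np.array(c['eye'])+ray(c,u,v)*c['z_map'][int(round(v)),int(round(u))]
E
python3 - <<'E'
from h import *
for n in('scene','top'):
    c=snap(n,n+'0'); print(n,c['eye'],c['rotation'],c['camera_matrix'],[k for k in c])
s=sense();print(s['tcp_pos'],s['eef_rot'],s['ft_force'],s['width'],s['time_s'])
E
```

```text
scene [ 1.01557967 -0.70262854  0.82564465] [[ 0.84958551 -0.34812503  0.39624918]
 [ 0.52729925  0.57859076 -0.62224451]
 [-0.01264723  0.73759182  0.6751284 ]] [[409.82164075   0.         317.56436332]
 [  0.         409.82164075 198.31370344]
 [  0.           0.           1.        ]] ['img', 'z_map', 'camera_matrix', 'eye', 'rotation']
top [ 0.49008271 -0.00247026  1.18305573] [[ 0.01003154  0.99538585 -0.09542735]
 [-0.9999022   0.00905532 -0.01065755]
 [-0.00974425  0.09552493  0.99537934]] [[431.33202254   0.         314.52557099]
 [  0.         431.33202254 198.568613  ]
 [  0.           0.           1.        ]] ['img', 'z_map', 'camera_matrix', 'eye', 'rotation']
[0.24360218 0.57502518 0.22195646] [[-9.20775106e-01  3.90093410e-01 -5.79956551e-04]
 [ 3.90093841e-01  9.20774170e-01 -1.31242902e-03]
 [ 2.20390979e-05 -1.43468945e-03 -9.99998971e-01]] [-0.75846989 -1.01363602 -0.44635116] 0.08807987993799436 0.1
```

View pics/scene0.png

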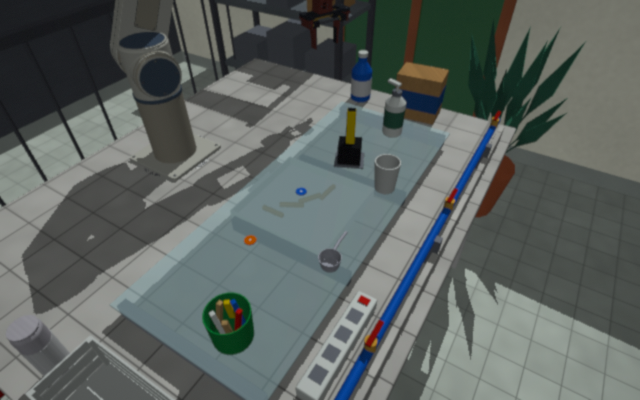

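View pics/top0.png

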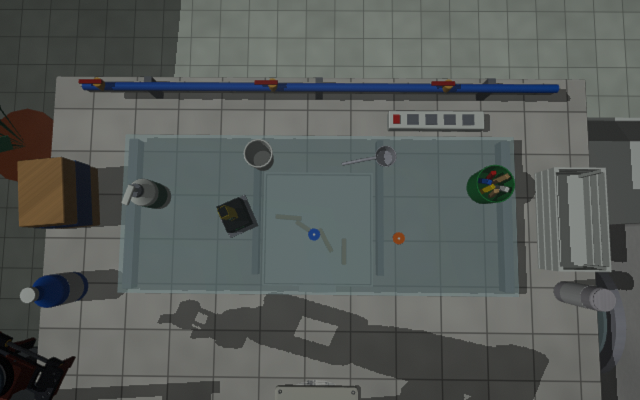

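The scene view shows the pen in its dock at (350,135) and the orange pad at (250,240). In the top view the dock, which is turned, is at (236,215) and the orange pad is at (399,239). Next I'll enlarge the dock and pad.

```bash
python3 - <<'E'
from h import *
c=dict(np.load('top0.npz'));im=c['img'][:,:,::-1]
a=cv2.resize(im[185:245,200:270],None,fx=8,fy=8,interpolation=cv2.INTER_CUBIC)
s=dict(np.load('scene0.npz'))['img'][:,:,::-1]
b=cv2.resize(s[100:175,325:375],None,fx=6.4,fy=6.4,interpolation=cv2.INTER_CUBIC)[:480,:]
cv2.imwrite('pics/crop1.png',np.hstack([a,b])[:, :800])
hsv=cv2.cvtColor(im,cv2.COLOR_BGR2HSV)
m=cv2.inRange(hsv,(5,150,100),(18,255,255));m[:, :380]=0;m[:,420:]=0;m[:220]=0;m[260:]=0
v,u=np.nonzero(m);print('pad',u.mean(),v.mean(),len(u),atz(c,u.mean(),v.mean(),.053),dep(c,399,239))
c2=dict(np.load('scene0.npz'));hs=cv2.cvtColor(s,cv2.COLOR_BGR2HSV)
m=cv2.inRange(hs,(5,150,100),(18,255,255));m[:,:235]=0;m[:,265:]=0;m[:225]=0;m[255:]=0
v,u=np.nonzero(m);print('pad scene',atz(c2,u.mean(),v.mean(),.053),dep(c2,u.mean(),v.mean()))
# pen/dock points by height
for nm,cc,box in(('top',c,(200,185,270,245)),('scene',c2,(325,95,375,175))):
    P=np.array([dep(cc,x,y) for y in range(box[1],box[3]) for x in range(box[0],box[2]) if cc['z_map'][y,x]>0])
    for lo,hi in((.221,.236),(.112,.124)):
        q=P[(P[:,2]>lo)&(P[:,2]<hi)]
        if len(q)>3: print(nm,lo,len(q),q.mean(0),cv2.minAreaRect((q[:,:2]*1000).astype(np.float32)))
E
```

```text
pad 398.38775510204084 237.8877551020408 98 [ 0.49754264 -0.20981     0.053     ] [ 0.49466671 -0.21103785  0.0548321 ]
pad scene [ 0.4972899  -0.21025344  0.053     ] [ 0.49765843 -0.21060355  0.05354939]
top 0.221 121 [0.55090982 0.21086114 0.22866277] ((550.950439453125, 211.67543029785156), (25.85127830505371, 22.067663192749023), 27.75153350830078)
top 0.112 468 [0.54903556 0.20513091 0.11863048] ((551.1864013671875, 211.97299194335938), (70.02165222167969, 60.683990478515625), 24.742046356201172)
scene 0.221 55 [0.55346714 0.20697282 0.22817577] ((552.582275390625, 207.6671142578125), (22.69183349609375, 24.169872283935547), 28.949071884155273)
scene 0.112 259 [0.55518574 0.20379523 0.11863067] ((551.85009765625, 209.6790771484375), (69.33314514160156, 65.99571990966797), 25.238767623901367)
```

View pics/crop1.png

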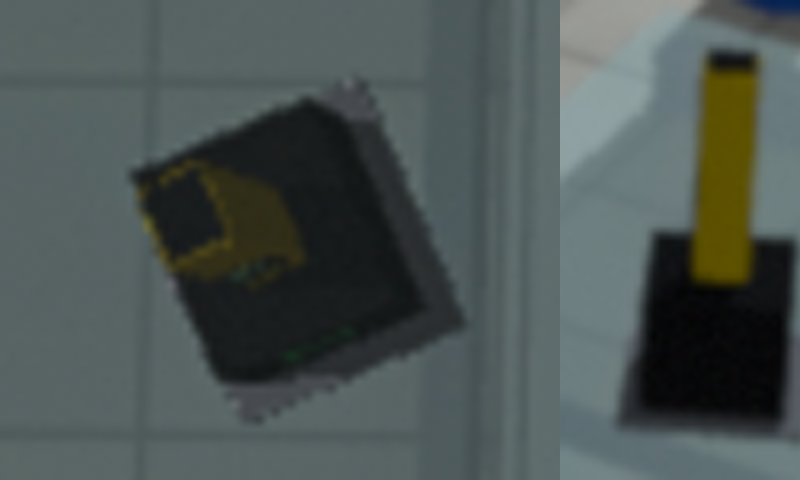

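The pen's top is at (0.551, 0.211, 0.228), which matches its 26x22 mm section. The dock is yawed about +25°, with the green strip on the robot's side, and the pad is at (0.497, -0.210). Next I'll work out the move to above the pen.

```bash
cat >> h.py <<'E'
from scipy.spatial.transform import Rotation as Ro
def go(p,yaw):
    "shift (cm) and rotvec (deg) in tool axes to TCP p, tool down with tool x at yaw+180"
    s=sense();R=np.array(s['eef_rot']);a=np.radians(yaw+180)
    x=np.array([np.cos(a),np.sin(a),0]);z=np.array([0,0,-1.]);T=np.c_[x,np.cross(z,x),z]
    print('shift',(R.T@(np.array(p)-s['tcp_pos'])*100).round(2),'rot',Ro.from_matrix(R.T@T).as_rotvec(degrees=True).round(2))
    print('tcp',np.round(s['tcp_pos'],4),'yaw',np.degrees(np.arctan2(-R[1,0],-R[0,0])).round(2),'tilt',R[:2,2].round(4),'F',np.round(s['ft_force'],2),'w',round(s['width'],4),'ff',s['finger_force'],'t',s['time_s'],'q',np.round(s['joint_positions'],1))
E
python3 -c "
from h import *
go((.551,.211,.29),25)"
```

```text
shift [-42.5  -21.54  -6.77] rot [-8.000e-02 -4.000e-02 -4.796e+01]
tcp [0.2436 0.575  0.222 ] yaw -22.96 tilt [-0.0006 -0.0013] F [-0.76 -1.01 -0.45] w 0.0881 ff 0.0 t 0.1 q [65.9 24.3 93.4 -0.  62.4 -1.1]
```

Emit:
{"op": "carry_out", "data": {"motion": [[[0,0,-3.5],[0,0,0],-1],[[0,0,-6.8],[0,0,0],-1],[[-42.5,-21.5,-6.8],[0,0,-48],-1],[[-42.5,-21.5,-6.8],[0,0,-48],-1],[[-42.5,-21.5,-6.8],[0,0,-48],-1],[[-42.5,-21.5,-6.8],[0,0,-48],-1],[[-42.5,-21.5,-6.8],[0,0,-48],-1],[[-42.5,-21.5,-6.8],[0,0,-48],-1],[[-42.5,-21.5,-6.8],[0,0,-48],-1],[[-42.5,-21.5,-6.8],[0,0,-48],-1],[[-42.5,-21.5,-6.8],[0,0,-48],-1],[[-42.5,-21.5,-6.8],[0,0,-48],-1],[[-42.5,-21.5,-6.8],[0,0,-48],-1],[[-42.5,-21.5,-6.8],[0,0,-48],-1],[[-42.5,-21.5,-6.8],[0,0,-48],-1],[[-42.5,-21.5,-6.8],[0,0,-48],-1]]}}

```text
time_s: 1.7
tcp_pos: [0.5504, 0.2128, 0.2906]
eef_rot: [[-0.905, -0.425, -0.0], [-0.425, 0.905, 0.0], [0.0, 0.0, -1.0]]
ft_force: [0.3, -0.4, 0.4]
width: 0.0878
finger_force: 0.0
```

```bash
python3 - <<'E'
from h import *
go((.551,.211,.19),25)
c=snap('wrist','w1')
P=np.array([dep(c,x,y) for y in range(400) for x in range(640) if c['z_map'][y,x]>0])
near=(abs(P[:,0]-.551)<.06)&(abs(P[:,1]-.211)<.06)
for lo,hi in((.222,.236),(.112,.124)):
    q=P[near&(P[:,2]>lo)&(P[:,2]<hi)]
    if len(q)>3: print(lo,len(q),q.mean(0),cv2.minAreaRect((q[:,:2]*1000).astype(np.float32)))
print(c['eye'])
E
```

```text
shift [ 0.02 -0.19 10.06] rot [ 0.01 -0.02  0.13]
tcp [0.5504 0.2128 0.2906] yaw 25.13 tilt [-0.0004  0.    ] F [ 0.29 -0.44  0.37] w 0.0878 ff 0.0 t 1.7 q [ 20.   17.3  94.2   0.   68.5 -95.2]
0.222 1030 [0.54981351 0.20919902 0.22861384] ((550.8079223632812, 209.7102508544922), (24.93880844116211, 21.777130126953125), 23.503986358642578)
0.112 2705 [0.54461566 0.20707549 0.11826378] ((551.4290161132812, 210.0125732421875), (70.40576934814453, 59.9316520690918), 24.259275436401367)
[0.47518094 0.17655814 0.45298186]
```

View pics/w1.png

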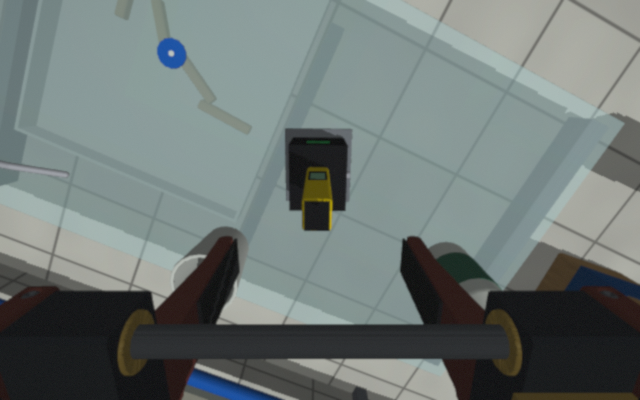

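The wrist view shows the pen top at (317,215), centred between the fingers, with its screen and the green strip facing the robot. The measurements agree on (0.551, 0.2105) and a yaw of 24.4°. Next I'll descend and grip.

Emit:
{"op": "carry_out", "data": {"motion": [[[0,-0.2,0],[0,0,0.7],-1],[[0,-0.2,3],[0,0,0.7],-1],[[0,-0.2,6],[0,0,0.7],-1],[[0,-0.2,9],[0,0,0.7],-1],[[0,-0.2,10.6],[0,0,0.7],-1],[[0,-0.2,10.6],[0,0,0.7],-1],[[0,-0.2,10.6],[0,0,0.7],-1],[[0,-0.2,10.6],[0,0,0.7],1],[[0,-0.2,10.6],[0,0,0.7],1],[[0,-0.2,10.6],[0,0,0.7],1],[[0,-0.2,10.6],[0,0,0.7],1],[[0,-0.2,10.6],[0,0,0.7],1],[[0,-0.2,10.6],[0,0,0.7],1],[[0,-0.2,10.6],[0,0,0.7],1],[[0,-0.2,10.6],[0,0,0.7],1],[[0,-0.2,10.6],[0,0,0.7],1],[[0,-0.2,10.6],[0,0,0.7],1],[[0,-0.2,10.6],[0,0,0.7],1]]}}

```text
time_s: 3.55
tcp_pos: [0.5519, 0.2103, 0.1846]
eef_rot: [[-0.911, -0.412, -0.0], [-0.412, 0.911, 0.001], [0.0, 0.001, -1.0]]
ft_force: [-1.3, 3.2, -0.9]
width: 0.0219
finger_force: 30.0
```

```bash
python3 -c "
from h import *
go((.551,.2105,.2845),24.5)"
```

```text
shift [ 0.07  0.06 -9.99] rot [ 0.04 -0.01 -0.17]
tcp [0.5519 0.2103 0.1846] yaw 24.33 tilt [-0.0004  0.0006] F [-1.28  3.16 -0.9 ] w 0.0219 ff 29.975886046886444 t 3.55 q [ 19.7  24.   99.5   0.1  56.5 -94.7]
```

Grip is good (21.9 mm, 30 N) with about 3 N of side load. Next is a slow straight pull.

Emit:
{"op": "carry_out", "data": {"motion": [[[0,0.05,0],[0,0,0],1],[[0,0.05,-0.2],[0,0,0],1],[[0,0.05,-0.4],[0,0,0],1],[[0,0.05,-0.6],[0,0,0],1],[[0,0.05,-0.8],[0,0,0],1],[[0,0.05,-1.2],[0,0,0],1],[[0,0.05,-2],[0,0,0],1],[[0,0.05,-3],[0,0,0],1],[[0,0.05,-4],[0,0,0],1],[[0,0.05,-5],[0,0,0],1],[[0,0.05,-6],[0,0,0],1],[[0,0.05,-7],[0,0,0],1],[[0,0.05,-8],[0,0,0],1],[[0,0.05,-9],[0,0,0],1],[[0,0.05,-10],[0,0,0],1],[[0,0.05,-10],[0,0,0],1]]}}

```text
time_s: 5.15
tcp_pos: [0.5527, 0.2106, 0.2864]
eef_rot: [[-0.911, -0.412, 0.003], [-0.412, 0.911, 0.001], [-0.003, -0.0, -1.0]]
ft_force: [-0.1, -0.1, -0.9]
width: 0.0222
finger_force: 30.0
```

```bash
python3 - <<'E'
from h import *
go((.4975,-.21,.255),0)
c=snap('scene','s2',(270,40,430,200),3.5)
E
```

```text
shift [ 22.37 -36.05   3.09] rot [2.000e-02 1.500e-01 2.434e+01]
tcp [0.5527 0.2106 0.2864] yaw 24.34 tilt [0.0026 0.0009] F [-0.11 -0.1  -0.91] w 0.0222 ff 29.996357560157776 t 5.15 q [ 19.7  17.5  94.4  -0.   67.9 -94.6]
```

View pics/s2.png

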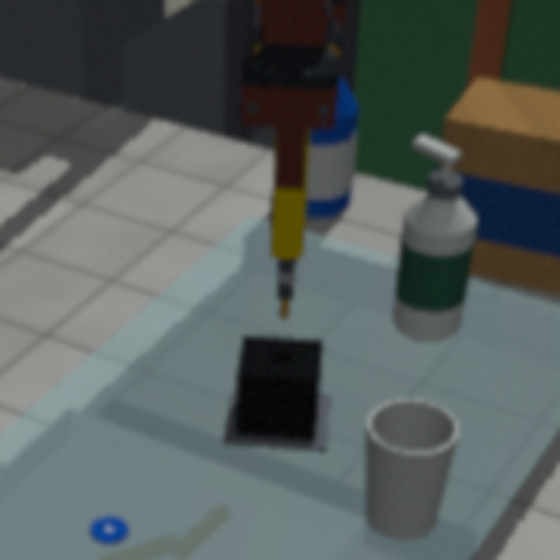

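The pen is clear of the dock, with the tip at crop (285,315), free above the socket. Next I'll carry it to above the orange pad and turn it to yaw 0.

Emit:
{"op": "carry_out", "data": {"motion": [[[0.8,-1.3,0],[0,0,1],1],[[2.4,-3.9,0],[0,0.05,3],1],[[4.2,-6.8,0],[0,0.05,5],1],[[6,-9.7,0],[0,0.1,7],1],[[7.8,-12.6,0],[0,0.1,9],1],[[9.6,-15.5,0.5],[0,0.1,11],1],[[11.4,-18.4,1],[0,0.1,13],1],[[13.2,-21.3,1.5],[0,0.1,15],1],[[15,-24.2,2],[0,0.15,17],1],[[16.8,-27.1,2.5],[0,0.15,19],1],[[18.6,-30,3],[0,0.15,21],1],[[20.4,-32.9,3],[0,0.15,23],1],[[21.8,-35.1,3],[0,0.15,24],1],[[22.4,-36.05,3],[0,0.15,24.3],1],[[22.4,-36.05,3],[0,0.15,24.3],1],[[22.4,-36.05,3],[0,0.15,24.3],1],[[22.4,-36.05,3],[0,0.15,24.3],1]]}}

```text
time_s: 6.9
tcp_pos: [0.4963, -0.2094, 0.2546]
eef_rot: [[-1.0, -0.002, -0.003], [-0.002, 1.0, -0.0], [0.003, -0.0, -1.0]]
ft_force: [0.0, 0.7, -1.4]
width: 0.0219
finger_force: 30.0
```

```bash
python3 - <<'E'
from h import *
go((.4975,-.21,.21),0)
cs=snap('scene','s3',(205,170,305,270),6)
cw=snap('wrist','w3')
ct=snap('top','t3')
im=cw['img'][:,:,::-1]
hsv=cv2.cvtColor(im,cv2.COLOR_BGR2HSV);m=cv2.inRange(hsv,(4,170,110),(17,255,255))
n,l,st,ce=cv2.connectedComponentsWithStats(m)
for i in range(1,n):
    if st[i,4]>60: print(st[i],ce[i],atz(cw,*ce[i],.053),dep(cw,*ce[i]))
a=im[60:360,180:460]; cv2.imwrite('pics/w3.png',cv2.resize(a,None,fx=2,fy=2,interpolation=cv2.INTER_CUBIC))
E
```

```text
shift [-0.13 -0.06  4.46] rot [-0.01 -0.17  0.1 ]
tcp [ 0.4963 -0.2094  0.2546] yaw 0.1 tilt [-0.0029 -0.0001] F [ 0.03  0.65 -1.38] w 0.0219 ff 29.996462166309357 t 6.9 q [-2.410e+01  1.490e+01  1.026e+02 -1.000e-01  6.270e+01 -1.142e+02]
[305 161  27  27 502] [318.07569721 173.30478088] [ 0.4977563  -0.21201526  0.053     ] [ 0.49762142 -0.2120128   0.05358489]
```

View pics/w3.png

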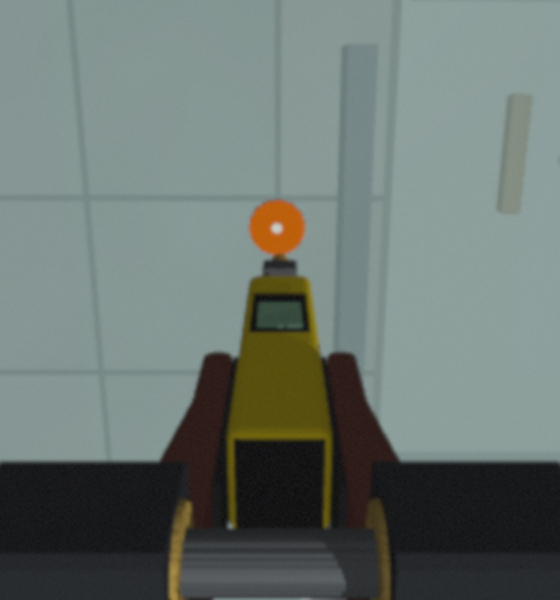

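View pics/s3.png

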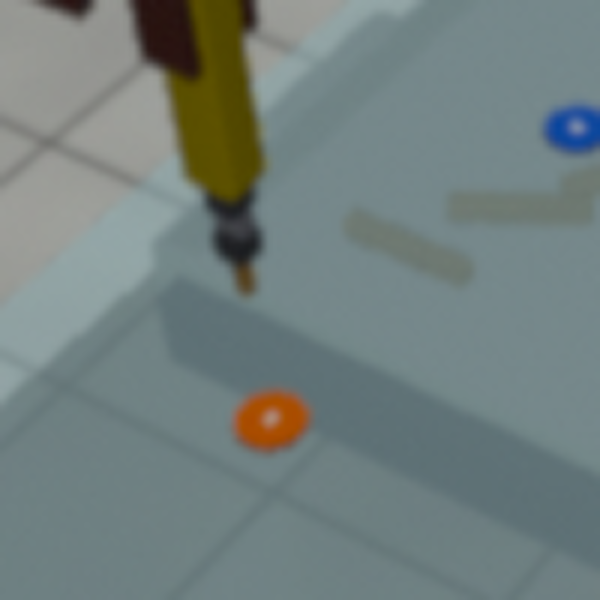

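The wrist view shows the pad's white dot at crop (277,228), and the pen's screen and tip in line at x≈279. In the scene view the tip is at crop (248,293), above the pad dot at (271,418). I'll check slip and tilt by projecting the expected points of the pen.

```bash
cat >> h.py <<'E'
def proj(c,p):
    q=np.array(c['rotation']).T@(np.array(p)-c['eye']);k=c['camera_matrix']@[q[0],-q[1],-q[2]];return (k[:2]/k[2]).round(1)
E
python3 - <<'E'
from h import *
s=dict(np.load('s3.npz'));w=dict(np.load('w3.npz'));t=dict(np.load('t3.npz'))
T=np.array([.4963,-.2094,.126]);o=T+[0,0,.062]
sc=lambda p:(proj(s,p)-[205,170])*6
wc=lambda p:(proj(w,p)-[180,60])*2
print('scene tip',sc(T),'nose end',sc(T+[0,0,.022]),'bar bottom',sc(o),'dot',sc([.4975,-.2105,.053]))
for n,p in(('screen',(-.013,0,.04)),('bot L',(-.013,.011,0)),('bot R',(-.013,-.011,0)),('topfront',(-.013,0,.11)),('nose end front',(-.007,0,-.04)),('tip',(0,0,-.062)),('tip front',(-.004,0,-.062))):print('wrist',n,wc(o+p))
print('dot w',wc([.4975,-.2105,.053]))
# upright check: front-face points from wrist depth
for r in(395,420): pass
P=np.array([[*dep(w,x,y),x,y] for y in range(202,276,6) for x in(312,319,326)])
for k in range(0,len(P),3): print(P[k:k+3].mean(0).round(4))
E
```

```text
scene tip [245.4 294.6] nose end [238.2 255. ] bar bottom [224.4 180.6] dot [268.8 419.4]
wrist screen [282.2 310.2]
wrist bot L [312.4 271.8]
wrist bot R [251.2 271.8]
wrist topfront [283.8 429.6]
wrist nose end front [281.4 257.8]
wrist tip [281.2 259.6]
wrist tip front [281.2 251.2]
dot w [278.8 226.2]
[ 4.834e-01 -2.108e-01  2.021e-01  3.190e+02  2.020e+02]
[ 4.827e-01 -2.107e-01  2.166e-01  3.190e+02  2.080e+02]
[ 4.825e-01 -2.107e-01  2.282e-01  3.190e+02  2.140e+02]
[ 4.824e-01 -2.107e-01  2.387e-01  3.190e+02  2.200e+02]
[ 4.833e-01 -2.107e-01  2.455e-01  3.190e+02  2.260e+02]
[ 4.833e-01 -2.107e-01  2.540e-01  3.190e+02  2.320e+02]
[ 4.833e-01 -2.106e-01  2.617e-01  3.190e+02  2.380e+02]
[ 4.837e-01 -2.106e-01  2.681e-01  3.190e+02  2.440e+02]
[ 4.835e-01 -2.106e-01  2.750e-01  3.190e+02  2.500e+02]
[ 4.835e-01 -2.106e-01  2.812e-01  3.190e+02  2.560e+02]
[ 4.838e-01 -2.106e-01  2.863e-01  3.190e+02  2.620e+02]
[ 4.835e-01 -2.106e-01  2.921e-01  3.190e+02  2.680e+02]
[ 4.836e-01 -2.106e-01  2.969e-01  3.190e+02  2.740e+02]
```

The pen is upright (its face x is constant to about 1 mm) and held as expected. The pad lies about 1.3 mm further in +x and 1.2 mm further in -y. Next I'll lower to about 7 mm above it and look.

Emit:
{"op": "carry_out", "data": {"motion": [[[-0.13,-0.12,1],[0,-0.17,0.1],1],[[-0.13,-0.12,2],[0,-0.17,0.1],1],[[-0.13,-0.12,3],[0,-0.17,0.1],1],[[-0.13,-0.12,4],[0,-0.17,0.1],1],[[-0.13,-0.12,5],[0,-0.17,0.1],1],[[-0.13,-0.12,6],[0,-0.17,0.1],1],[[-0.13,-0.12,6.6],[0,-0.17,0.1],1],[[-0.13,-0.12,6.6],[0,-0.17,0.1],1],[[-0.13,-0.12,6.6],[0,-0.17,0.1],1],[[-0.13,-0.12,6.6],[0,-0.17,0.1],1]]}}

```text
time_s: 8.05
tcp_pos: [0.4978, -0.2118, 0.1891]
eef_rot: [[-1.0, 0.001, 0.001], [0.001, 1.0, -0.001], [-0.001, -0.001, -1.0]]
ft_force: [-0.1, -0.7, -1.7]
width: 0.022
finger_force: 30.0
```

```bash
python3 - <<'E'
from h import *
go((.4976,-.2106,.1736),0)
s=snap('scene','s4',(220,205,280,265),10)
w=snap('wrist','w4')
cv2.imwrite('pics/c4.png',cv2.resize(np.hstack([s['img'][205:265,220:280],w['img'][140:200,290:350]])[:,:,::-1],None,fx=6.6,fy=6.6,interpolation=cv2.INTER_CUBIC))
p=sense()['tcp_pos'];T=p-np.array([0,0,.1286])
print('s tip',(proj(s,T)-[220,205])*6.6,'dot',(proj(s,[.4976,-.2106,.053])-[220,205])*6.6)
E
```

```text
shift [0.03 0.13 1.55] rot [-0.05  0.07 -0.06]
tcp [ 0.4978 -0.2118  0.1891] yaw -0.06 tilt [ 0.0012 -0.0009] F [-0.09 -0.73 -1.72] w 0.022 ff 29.99643713235855 t 8.05 q [ -24.3   19.7  105.7   -0.    54.6 -114.2]
s tip [192.72 219.12] dot [196.68 230.34]
```

View pics/c4.png

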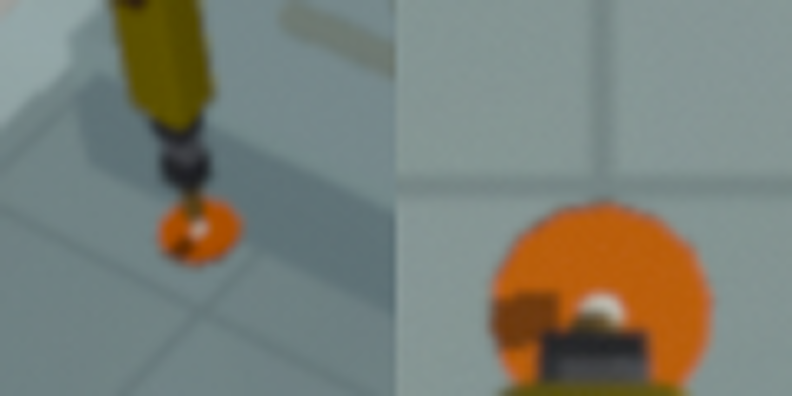

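The wrist crop shows the tip at about (594,322) and the pad centre at x≈602, so the tip is 1.2 mm too far in -y, which agrees with the TCP reading. I'll correct that and press.

Emit:
{"op": "carry_out", "data": {"motion": [[[0.02,0.12,0],[0,0,0],1],[[0.02,0.12,0],[0,0,0],1],[[0.02,0.12,0.3],[0,0,0],1],[[0.02,0.12,0.5],[0,0,0],1],[[0.02,0.12,0.7],[0,0,0],1],[[0.02,0.12,0.9],[0,0,0],1],[[0.02,0.12,1.1],[0,0,0],1],[[0.02,0.12,1.3],[0,0,0],1],[[0.02,0.12,1.5],[0,0,0],1],[[0.02,0.12,1.5],[0,0,0],1],[[0.02,0.12,1.5],[0,0,0],1],[[0.02,0.12,1.5],[0,0,0],1],[[0.02,0.12,1.5],[0,0,0],1]]}}

```text
time_s: 9.45
tcp_pos: [0.4973, -0.2105, 0.1738]
eef_rot: [[-1.0, 0.001, 0.001], [0.001, 1.0, -0.001], [-0.001, -0.001, -1.0]]
ft_force: [-1.3, 1.1, 2.1]
width: 0.0216
finger_force: 30.0
```

```bash
python3 - <<'E'
from h import *
go((.4976,-.2106,.1736),0)
f=[]
for i in range(6): s=camera('scene');f.append(sense()['ft_force'])
print(np.round(f,2))
w=snap('wrist','w5');t=snap('top','t5')
s=snap('scene','s5')
P=np.array([dep(w,x,y) for y in range(195,276,8) for x in(313,319,325)]).reshape(-1,3,3).mean(1);print(P[:,[0,2]].round(4).tolist())
cv2.imwrite('pics/c5.png',cv2.resize(np.hstack([s['img'][195:255,220:280],w['img'][140:200,290:350]])[:,:,::-1],None,fx=6.6,fy=6.6,interpolation=cv2.INTER_CUBIC))
p=sense()['tcp_pos'];
for n,z in(('bar bottom',-.0666),('nose end',-.1066)):print(n,(proj(s,p+np.array([0,0,z]))-[220,195])*6.6)
E
```

```text
shift [-0.03 -0.01  0.02] rot [-0.04  0.03 -0.06]
tcp [ 0.4973 -0.2105  0.1738] yaw -0.06 tilt [ 0.0005 -0.0006] F [-1.31  1.11  2.07] w 0.0216 ff 29.996692836284637 t 9.45 q [ -24.2   20.9  106.4   -0.    52.7 -114.1]
[[-0.83  1.17  2.88]
 [ 0.85  0.69  2.94]
 [-0.45  1.26  2.48]
 [-0.91  0.88  1.94]
 [-1.44  0.26  2.93]
 [-1.47 -0.08  2.25]]
[[0.4911, 0.0828], [0.4843, 0.1235], [0.4833, 0.1425], [0.4835, 0.1557], [0.4843, 0.1658], [0.4844, 0.1765], [0.4842, 0.1867], [0.4842, 0.1954], [0.4608, 0.2476], [0.4846, 0.2097], [0.4847, 0.216]]
bar bottom [178.2 198. ]
nose end [191.4  271.26]
```

View pics/c5.png

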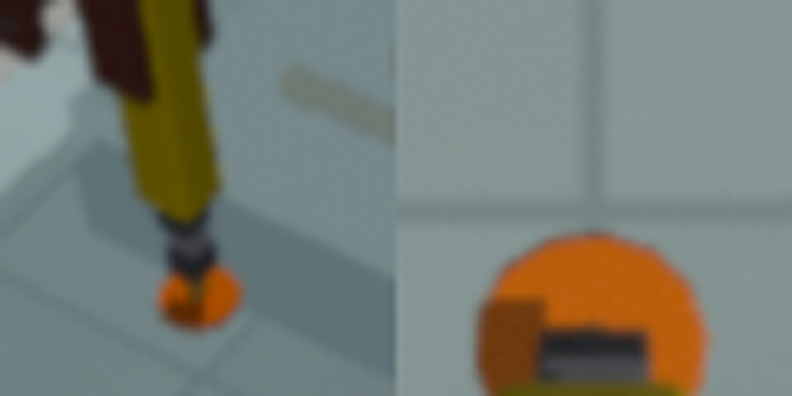

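The net tip force is about 4 N (2.6 N against a −1.4 N baseline). The height gives about 7.8 mm of compression, which is half way. The nose (593) is centred on the pad (592), and the pen is upright, square and steady, so I'm handing in.

```bash
python3 -c "
from cell import *
print(close_job())"
```

```text
the job is handed in; nothing more can be done
None
```

I pulled the pen from its dock and handed the job in with the gripper still holding its tip on the middle of the orange pad: upright, screen to the front, tip pushed in about 8 mm of 16 (roughly 4 N); no verdict came back.

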